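# Put the cleaned microscope objectives away in reverse order

## Task

Move the four cleaned microscope objectives from their base caps on the cleaning rail into the four pockets of the wooden storage tray, one to a pocket, in the reverse order: seen from the robot, the one that stood leftmost on the rail goes into the rightmost pocket, the next into the pocket beside it, and so on, so that the one that stood rightmost ends in the leftmost pocket. They are precision optics: keep them upright, set them down on the pocket floor rather than dropping them, and let go of each.

Things in the scene. Friction and masses are not known exactly. Their poses are not given: they have to be found in the camera images.
- short: short, stout microscope objective: steel barrel 38 mm in diameter up to 42 mm height, then a broad blunt nose with a 30 mm flat top; 46 mm tall. Loose, upright, round, 80 to 260 g. Origin: centre of its underside, z up its axis; underside 15 mm above the bench at the start. Grip the barrel or collar, fingertips 12 mm or more above its underside to clear cap and pocket rims.
- slim: slim objective: steel barrel 26 mm in diameter up to 46 mm height, then a nose narrowing to a 16 mm flat top; 56 mm tall. Loose, upright, round, 80 to 260 g. Origin: centre of its underside, z up its axis; underside 15 mm above the bench at the start. Grip the barrel or collar, fingertips 12 mm or more above its underside to clear cap and pocket rims.
- long: longest objective: steel barrel 32 mm in diameter up to 48 mm height, then a long cone narrowing to an 8 mm tip; 76 mm tall. Loose, upright, round, 80 to 260 g. Origin: centre of its underside, z up its axis; underside 15 mm above the bench at the start. Grip the barrel or collar, fingertips 12 mm or more above its underside to clear cap and pocket rims.
- collared: objective with a dark adjusting collar: steel barrel 32 mm in diameter up to 46 mm height, round it a fixed collar 42 mm in diameter from 20 to 36 mm height, then a nose narrowing to a 19 mm flat top; 64 mm tall. Loose, upright, round, 80 to 260 g. Origin: centre of its underside, z up its axis; underside 15 mm above the bench at the start. Grip the barrel or collar, fingertips 12 mm or more above its underside to clear cap and pocket rims.
- rail: the cleaning rail, fixed: a grey bar 64 x 290 x 12 mm (x, y, z) on the bench, carrying the four black base caps in a row along its y axis, at x = 0, y = +105, +35, -35 and -105 mm. Which cap is where in the row changes. Origin: centre of its underside, at bench height; z up, y along the row and roughly to the robot's left (turned at most 0.35 rad). It may stand left or right of the tray.
- tray: the storage tray, fixed: a wooden block 78 x 290 x 16 mm (x, y, z) on the bench with four square, dark-lined pockets in a row along its y axis, centres at x = 0, y = +105, +35, -35 and -105 mm. Each pocket is 54 x 54 mm wide and 10 mm deep (floor 6 mm above the bench, rim 16 mm). Empty at the start. Origin: centre of its underside, at bench height; z up, y along the row and roughly to the robot's left (turned at most 0.35 rad).
- cap_short: the low black base cap, fixed on the rail, in which the objective 'short' stands at the start (and which shows where in the row it stood): a round dish 52 mm in outer diameter with a 44 mm wide recess, floor 3 mm and rim 8 mm above its underside; the underside is 12 mm above the bench. Origin: centre of its underside; axes as the rail's.
- cap_slim: the low black base cap, fixed on the rail, in which the objective 'slim' stands at the start (and which shows where in the row it stood): a round dish 40 mm in outer diameter with a 32 mm wide recess, floor 3 mm and rim 8 mm above its underside; the underside is 12 mm above the bench. Origin: centre of its underside; axes as the rail's.
- cap_long: the low black base cap, fixed on the rail, in which the objective 'long' stands at the start (and which shows where in the row it stood): a round dish 46 mm in outer diameter with a 38 mm wide recess, floor 3 mm and rim 8 mm above its underside; the underside is 12 mm above the bench. Origin: centre of its underside; axes as the rail's.
- cap_collared: the low black base cap, fixed on the rail, in which the objective 'collared' stands at the start (and which shows where in the row it stood): a round dish 46 mm in outer diameter with a 38 mm wide recess, floor 3 mm and rim 8 mm above its underside; the underside is 12 mm above the bench. Origin: centre of its underside; axes as the rail's.

How it is judged:
By the outcome, as a careful person would: the job done as asked, in the order asked, and still so for the second after the job is handed in, with the robot touching nothing.
It also fails if it takes over 106 s, if anything falls off the work surface, if the arm or the gripper's body presses on something with over 40 N, if the wrist force passes 120 N, or if a joint passes its speed limit or range.

## Robot

A 6-joint arm with a two-finger parallel gripper is mounted at the origin on the work surface. World frame = base frame: x ahead of the robot, y to its left, z up, the work surface at z = 0. Lengths are in mm, angles in rad, forces in N, time in s.
With the tool pointing down it reaches from about 375 to 900 mm from the base axis. Payload 3.1 kg.
Tool frame: the origin (TCP) lies at the very end of the fingers, on their centre line; the grasp point (between the pads) lies 19 mm behind it (r.grip_depth is the distance from the TCP to the grasp point, in mm); z points along the fingers, y is the line along which they close (so a half turn about z gives the same grasp; the last joint's range is limited). The gripper opens to 85 mm and grips with 20 to 120 N. Pads are 22 mm wide; open, the fingers measure 114 mm over their backs; the gripper's body (76 mm by 85 mm) begins 54 mm behind the grasp point. The pads swing forward as they close: fully open they stand 13 mm farther back than shut.
Start: joints at [-1.403, 0.527, 1.433, -0, 1.181, -0.178], TCP at [212.453, -587.759, 231.31] pointing down, gripper open.
Joint ranges: [-3.08, 3.08], [-0.75, 2.2], [0.22, 2.44], [-1.43, 4.57], [0, 2.65], [-2.85, 2.85]. Speed limits (rad/s): [2.79, 2.79, 3.14, 3.14, 3.14, 3.14].

## Interface

Orientations are given as a rotation vector (axis times angle).
In Python, from cell import r gives the robot as it stands.
- The arm moves only by the tool jog_arm, never from a script. Its argument "steps" is one flat list of numbers, 7 for each row, row after row: the closure, from -1 (fully open) to 1 (shut), then the shift along the tool's x, y, z scaled (see below), then the turn, a rotation vector about the tool's x, y, z scaled (see below). In form: [gripper, x, y, z, rx, ry, rz, gripper, x, y, z, rx, ry, rz, ...]. A call has 1 to 20 rows; each row shifts and turns the commanded pose from where the row before left it, along the tool's axes as they then stand; what a row does not reach is not made up. The controller multiplies each number of a shift by 0.02 m and each number of a turn by 30 degrees. A row lasts 1/10 s, in which the tool goes at most 50 mm and 8.59 degrees, less where a joint would pass 70% of its speed; a pose out of reach is approached as far as the arm can. A call with a number of a shift or a turn outside -1 to 1 is refused whole. A call with a gripper value outside its range is refused whole. The fingers move at their own pace and stop on an object; "squeeze" is the grip in N (left out, the last holds). Time passes only in rows, so rows that do not move let the fingers close. It gives the time, the measured TCP pose, the force, the opening and the grip force at its end, in the units of the state.
- r.state(): the state, without advancing time (a new reading comes with each control period).
- r.snapshot(name): name is "scene" or "top"; returns (picture, depth): 420x560x3 uint8, red, green, blue; 420x560 float32, mm along the optical axis (not along the pixel's ray), 0 where there is no reading.
- r.camera_info(name): a dict with "fx", "fy", "cx", "cy" (pixels), "k1" (the pictures are not rectified: a ray, as slopes to the right and down, at radius r is drawn at 1 + k1 r^2 times it, then the intrinsics apply), "rvec" (rotation vector, rad) and "tvec" (3), from world to camera coordinates, as OpenCV has them. Camera axes: x right, y down, z forward; pixel columns grow to the right and rows downward; lengths in mm; the calibration is good to about 2 mm. A picture is of the moment at which its call begins. camera_info takes no time and is no camera call.
- r.hand_in(): hands the job in; it is judged then, once.
Trained networks look in the newest picture that a camera, given by its name, has taken for a name from the list of things; names that differ only in an ending like _2 or _b are one class to them, and where a whole thing is asked for, a point or a joint stands for the part that bears it (a point fixed in the world has none). Each returns a list of dicts, best first, with "confidence" (0 to 1); they miss things now and then, are a little off and sometimes report something else, mostly with a low value. They report only what shows in the picture. A call takes as long as a camera call.
- r.recognise(camera, query): "box" ([centre column, centre row, width, height] in pixels, round what is visible of it).
- r.tip_of(camera, query): "position" ([row, column] in pixels: a listed point, or the origin of a listed thing).
The state is a dict: "t": time; "joint_pos": joint angles; "qvel": joint speeds; "joint_efforts": joint torques, N m; "tcp_pos": TCP position; "orientation": TCP orientation; "ft_force": force on the tool from outside, world axes, zero at the start; "wrist_torque": the same for the moment, N m; "opening": finger opening in mm; "finger_force": force on a finger pad.
Only numpy, scipy, OpenCV 4.12 (cv2) and the standard library are available. Lean on these libraries where they do the work, as an engineer would, in place of code of your own. Each camera call takes 0.05 s, during which the arm holds its last target. There are 200 camera calls.

## Working session

There is one attempt and no reset: what is moved stays moved. The work goes in short steps, Python scripts to look and compute and a tool call to move; the robot and the scene stay as the last step left them, time stands still between calls to the robot, and variables do not carry over. Pictures are saved under pics/ and viewed, at most 14 in all, crops included, and the job is handed in when it is done.

Besides the shell and the picture viewer there is one more tool, called after "Request:" by a JSON object that holds its "fn" and its "kwargs", one argument or row to a line. jog_arm: Moves the arm, as the interface text tells. Shifts and turns lie within -1 to 1; 1 stands for 0.02 m of shift or 30 degrees of turn. Its arguments: {"type":"object","properties":{"steps":{"type":"array","items":{"type":"number"}},"squeeze":{"type":"number"}},"required":["steps"]}

```bash
mkdir -p pics; ls; cat > h.py <<'E'
import numpy as np, cv2
from cell import r
def cam(n):
    c=r.camera_info(n); R=cv2.Rodrigues(np.array(c["rvec"],float))[0]; return c,R,np.array(c["tvec"],float).ravel()
def ray(n,u,v):
    c,R,t=cam(n); K=np.array([[c["fx"],0,c["cx"]],[0,c["fy"],c["cy"]],[0,0,1]])
    p=cv2.undistortPoints(np.array([[[u,v]]],float),K,np.array([c["k1"],0,0,0.]))[0,0]
    # exact inversion: drawn = s*(1+k1 r^2)
    return R.T@np.array([p[0],p[1],1]), -R.T@t
def at_z(n,u,v,z):
    d,o=ray(n,u,v); return o+d*(z-o[2])/d[2]
def at_depth(n,u,v,dep):
    d,o=ray(n,u,v); return o+d*dep
def proj(n,P):
    c,R,t=cam(n); K=np.array([[c["fx"],0,c["cx"]],[0,c["fy"],c["cy"]],[0,0,1]])
    return cv2.projectPoints(np.array(P,float).reshape(-1,1,3),np.array(c["rvec"],float),t,K,np.array([c["k1"],0,0,0.]))[0].reshape(-1,2)
def snap(n,f):
    p,d=r.snapshot(n); cv2.imwrite("pics/"+f,p[:,:,::-1]); return p,d
E
python3 - <<'E'
from h import *
print(r.state())
for n in ("scene","top"):
    p,d=snap(n,n+"0.png"); print(n,-cam(n)[1].T@cam(n)[2])
    for q in ("short","slim","long","collared","tray","rail"):
        t=r.tip_of(n,q)[:2]; b=r.recognise(n,q)[:1]
        print(q,[(np.round(x["position"]),round(x["confidence"],2),np.round(at_z(n,x["position"][1],x["position"][0],15 if q not in("tray","rail") else 0))) for x in t],[(np.round(x["box"]),round(x["confidence"],2)) for x in b])
E
```

```text
pics
{'t': 0.0, 'joint_pos': array([-1.40249166e+00,  5.28453554e-01,  1.43391830e+00,  9.92154518e-06,
        1.18136870e+00, -1.78513216e-01]), 'qvel': array([-1.54166971e-03, -1.03236949e-03, -8.86962912e-04, -8.89356441e-06,
       -3.81722789e-04,  5.69525238e-04]), 'joint_efforts': array([-4.54323763e-04, -4.42351592e+01, -1.78020823e+01, -4.67210939e-04,
        8.36014864e-03, -2.46550151e-06]), 'tcp_pos': array([ 212.34269489, -587.06281162,  230.33626345]), 'orientation': array([-3.09236143e+00, -5.41677621e-01, -3.16109775e-05]), 'ft_force': array([0.37992463, 0.17099272, 0.56563462]), 'wrist_torque': array([ 0.03877009, -0.00192655, -0.0162488 ]), 'finger_force': 0.0, 'opening': 85.50787137473623}
scene [1196.83412417 -357.86746632  698.95641256]
short [(array([194., 343.]), 0.71, array([520., 184.,  15.])), (array([262., 182.]), 0.7, array([ 557., -275.,   15.]))] [(array([178., 260.,  17.,  26.]), 0.62)]
slim [(array([253., 210.]), 0.56, array([ 559., -210.,   15.]))] [(array([211., 243.,  16.,  26.]), 0.54)]
long [(array([240., 239.]), 0.66, array([ 553., -135.,   15.
[... 709 characters left out ...]
5.]))] [(array([417., 187.,  30.,  20.]), 0.6)]
slim [(array([189., 379.]), 0.66, array([ 563., -211.,   15.])), (array([186., 414.]), 0.53, array([ 570., -283.,   15.]))] [(array([382., 188.,  20.,  12.]), 0.75)]
long [(array([189., 344.]), 0.6, array([ 561., -140.,   15.]))] [(array([345., 189.,  21.,  22.]), 0.63)]
collared [(array([187., 449.]), 0.89, array([ 569., -354.,   15.])), (array([194., 341.]), 0.49, array([ 550., -135.,   15.]))] [(array([453., 186.,  24.,  20.]), 0.87)]
tray [(array([218., 174.]), 0.61, array([497., 207.,   0.]))] [(array([175., 218., 142.,  45.]), 0.92)]
rail [(array([187., 390.]), 0.94, array([ 568., -237.,    0.]))] [(array([394., 191., 142.,  39.]), 0.96)]
```

```bash
python3 -c "
import cv2
a=cv2.imread('pics/top0.png');cv2.imwrite('pics/top0c.png',cv2.resize(a[150:260,80:480],None,fx=2,fy=2,interpolation=2))"
```

```text
(no output)
```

View pics/top0c.png

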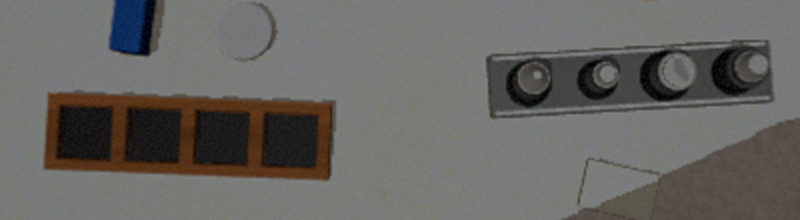

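View pics/scene0.png

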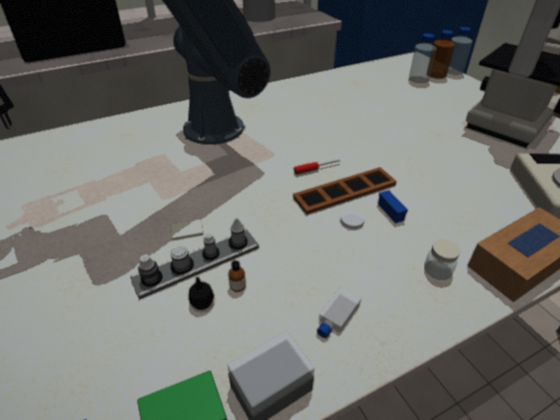

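```bash
cat > m.py <<'E'
from h import *
from scipy.optimize import least_squares
p=cv2.imread("pics/top0.png"); hsv=cv2.cvtColor(p,cv2.COLOR_BGR2HSV)
m=((hsv[...,0]<18)&(hsv[...,1]>110)).astype(np.uint8); m[:190]=0;m[250:]=0;m[:,:95]=0;m[:,255:]=0
c=max(cv2.findContours(m,0,1)[0],key=cv2.contourArea)[:,0]
print("tray",cv2.minAreaRect(np.array([at_z("top",u,v,16)[:2] for u,v in c],np.float32)))
# dark pockets (floor z 6)
k=((p.max(2)<70)).astype(np.uint8); k[:190]=0;k[250:]=0;k[:,:95]=0;k[:,255:]=0
for c in cv2.findContours(k,0,1)[0]:
    if cv2.contourArea(c)>300: print("pocket",cv2.minAreaRect(np.array([at_z("top",u,v,14)[:2] for u,v in c[:,0]],np.float32)))
# rail corners from crop (x/2+80,y/2+150)
for u,v in((488,57),(492,116),(767,41),(772,99)): print("rail corner",at_z("top",u/2+80,v/2+150,12).round(1))
q,d=r.snapshot("top")
# depth cloud
vs,us=np.mgrid[160:215,315:475]
P=np.array([at_depth("top",u,v,d[v,u]) for u,v in zip(us.ravel(),vs.ravel()) if d[v,u]>0])
np.save("P.npy",P)
b=P[(P[:,2]>4)]
print("bench z med",np.median(P[P[:,2]<6][:,2]),len(P))
rr=P[(P[:,2]>8)&(P[:,2]<90)]
print("rail+obj",cv2.minAreaRect(rr[rr[:,2]<16][:,:2].astype(np.float32)))
for nm,y,z0,z1 in(("long",-135,70,95),("slim",-208,64,75),("short",-278,55,66),("collared",-350,70,85)):
    s=P[(abs(P[:,1]-y)<30)&(P[:,2]>z0)&(P[:,2]<z1)]; print(nm,len(s),s.mean(0).round(1) if len(s) else "")
s=r.state(); print(cv2.Rodrigues(s["orientation"])[0].round(3))
E
python3 m.py
```

```text
tray ((497.27899169921875, 205.5344696044922), (290.2215270996094, 77.26888275146484), 88.87785339355469)
pocket ((495.1668701171875, 102.68934631347656), (54.98848342895508, 56.958560943603516), 0.9896733164787292)
pocket ((495.95819091796875, 174.3477020263672), (55.06486892700195, 61.38652420043945), 1.036943793296814)
pocket ((497.439208984375, 242.11061096191406), (58.48417663574219, 57.264591217041016), 87.41429901123047)
pocket ((498.6278381347656, 312.0021667480469), (57.27302551269531, 57.96747970581055), 0.9720484018325806)
rail corner [582.7 -99.5  12. ]
rail corner [ 522.3 -104.3   12. ]
rail corner [ 604.3 -385.4   12. ]
rail corner [ 544.7 -390.2   12. ]Traceback (most recent call last):
  File "m.py", line 16, in <module>
    P=np.array([at_depth("top",u,v,d[v,u]) for u,v in zip(us.ravel(),vs.ravel()) if d[v,u]>0])
                ~~~~~~~~^^^^^^^^^^^^^^^^^^
  File "h.py", line 13, in at_depth
    d,o=ray(n,u,v); return o+d*dep
        ~~~^^^^^^^
  File "h.py", line 6, in ray
    c,R,t=cam(n); K=np.array([[c["fx"],0,c["cx"]],[0,c["fy"],c["cy"]],[0,0,1]])
          ~~~^^^
  File "h.py", line 4, in cam
    c=r.camera_info(n); R=cv2.Rodrigues(np.array(c["rvec"],float))[0]; return c,R,np.array(c["tvec"],float).ravel()
ValueError: time passes only in moves, steps and waits
```

```bash
sed -i 's/^def cam(n):/from functools import lru_cache\n@lru_cache\ndef cam(n):/' h.py; sed -n '/^q,d=/,$p' m.py | sed '1i from h import *' > m2.py; python3 m2.py; python3 - <<'E'
import numpy as np
P=np.load('P.npy')
y=np.array([-.0755,.997]);c=np.array([563.5,-244.9])
for k in(105,35,-35,-105):
    q=c+k*y; s=P[(np.hypot(*(P[:,:2]-q).T)<35)]; z=s[:,2].max(); print(k,q.round(1),"zmax",z.round(1),s[s[:,2]>z-8].mean(0).round(1))
    
E
```

```text
bench z med 0.6592247071073416 8766
rail+obj ((563.9852905273438, -243.91329956054688), (64.53374481201172, 288.7556457519531), 4.2642645835876465)
long 108 [ 556.  -137.5   80. ]
slim 81 [ 560.7 -207.5   70.3]
short 288 [ 566.1 -278.7   60.6]
collared 111 [ 571.2 -348.3   78.1]
[[ 0.94  0.34 -0.  ]
 [ 0.34 -0.94 -0.  ]
 [-0.    0.   -1.  ]]
105 [ 555.6 -140.2] zmax 93.6 [ 556.9 -138.4   90.1]
35 [ 560.9 -210. ] zmax 74.7 [ 560.8 -207.9   71.5]
-35 [ 566.1 -279.8] zmax 67.1 [ 565.7 -279.    62. ]
-105 [ 571.4 -349.6] zmax 84.6 [ 571.8 -350.    80.1]
```

```bash
cat >> h.py <<'E'
def go(x,y,z):
    s=r.state(); R=cv2.Rodrigues(s["orientation"])[0]
    d=R.T@(np.array([x,y,z])-s["tcp_pos"]); print("t %.1f"%s["t"],"tool shift mm",d.round(1),"rows units",(d/20).round(2),"yawtooly deg",np.degrees(np.arctan2(R[1,1],R[0,1])).round(2), "open %.1f"%s["opening"],"F",s["ft_force"].round(1))
E
python3 - <<'E'
from h import *
q,d=r.snapshot("top")
vs,us=np.mgrid[60:260,60:480]
P=np.array([at_depth("top",u,v,d[v,u]) for u,v in zip(us.ravel(),vs.ravel()) if d[v,u]>0])
s=P[(P[:,2]>8)&(P[:,2]<200)&(P[:,0]>400)]
m=np.zeros((60,120),np.uint8); zz=np.zeros((60,120))
for x,y,z in s:
    i=int((x-350)//10);j=int((y+600)//10)
    if 0<=i<60 and 0<=j<120: m[i,j]=1; zz[i,j]=max(zz[i,j],z)
n,l,st,_=cv2.connectedComponentsWithStats(m)
for k in range(1,n):
    if st[k,4]>3: print("y",st[k,0]*10-600,"..",(st[k,0]+st[k,2])*10-600,"x",st[k,1]*10+350,"..",(st[k,1]+st[k,3])*10+350,"zmax",zz[l==k].max().round())
E
```

```text
y -280 .. -190 x 420 .. 480 zmax 17.0
y 60 .. 360 x 450 .. 540 zmax 22.0
y -390 .. -90 x 520 .. 610 zmax 94.0
y 120 .. 190 x 570 .. 640 zmax 20.0
y 240 .. 290 x 570 .. 670 zmax 46.0
y -300 .. -240 x 640 .. 700 zmax 83.0
y -210 .. -160 x 640 .. 690 zmax 80.0
y -80 .. 20 x 780 .. 830 zmax 31.0
y 200 .. 260 x 790 .. 830 zmax 73.0
```

Request:
{"fn": "jog_arm", "kwargs": {
  "steps": [-1,0,0,0,0,0,-0.248,-1,0,0,0,0,0,-0.248,-1,0,0,0,0,0,-0.248,-1,0,0,0,0,0,-0.248,-1,0,0,0,0,0,-0.248,-1,0,0,0,0,0,-0.248,-1,0,0,0,0,0,-0.248,-1,0,0,0,0,0,-0.248,-1,0,0,0,0,0,-0.248,-1,0,0,0,0,0,-0.248,-1,0,0,0,0,0,0,-1,0,0,0,0,0,0],
  "squeeze": 40
}}

```text
t: 2.65
tcp_pos: [212.4, -587.8, 231.3]
orientation: [-2.14, -2.3, -0.0]
ft_force: [-0.3, -1.0, 0.6]
opening: 85.5
finger_force: 0.0
```

```bash
python3 -c "
from h import *
go(571.6,-348.9,140)"
```

```text
t 2.6 tool shift mm [212.5 375.4  91.3] rows units [10.62 18.77  4.57] yawtooly deg 4.11 open 85.5 F [-0.3 -1.   0.6]
```

Request:
{"fn": "jog_arm", "kwargs": {
  "steps": [-1,0.53,0.94,0.23,0,0,0,-1,0.53,0.94,0.23,0,0,0,-1,0.53,0.94,0.23,0,0,0,-1,0.53,0.94,0.23,0,0,0,-1,0.53,0.94,0.23,0,0,0,-1,0.53,0.94,0.23,0,0,0,-1,0.53,0.94,0.23,0,0,0,-1,0.53,0.94,0.23,0,0,0,-1,0.53,0.94,0.23,0,0,0,-1,0.53,0.94,0.23,0,0,0,-1,0.53,0.94,0.23,0,0,0,-1,0.53,0.94,0.23,0,0,0,-1,0.53,0.94,0.23,0,0,0,-1,0.53,0.94,0.23,0,0,0,-1,0.53,0.94,0.23,0,0,0,-1,0.53,0.94,0.23,0,0,0,-1,0.53,0.94,0.23,0,0,0,-1,0.53,0.94,0.23,0,0,0,-1,0.53,0.94,0.23,0,0,0,-1,0.53,0.94,0.23,0,0,0]
}}

```text
t: 4.65
tcp_pos: [572.4, -347.9, 139.1]
orientation: [2.14, 2.3, -0.0]
ft_force: [0.0, -0.4, 0.4]
opening: 85.3
finger_force: 0.0
```

```bash
python3 -c "
from h import *
p,d=snap('scene','s1.png'); cv2.imwrite('pics/s1c.png',cv2.resize(p[180:330,90:300,::-1],None,fx=3,fy=3,interpolation=2))
go(571.6,-348.9,28)"
```

```text
t 4.7 tool shift mm [ -3.4  -3.8 110.3] rows units [-0.17 -0.19  5.52] yawtooly deg 4.25 open 85.5 F [2.3 1.2 0. ]
```

View pics/s1c.png

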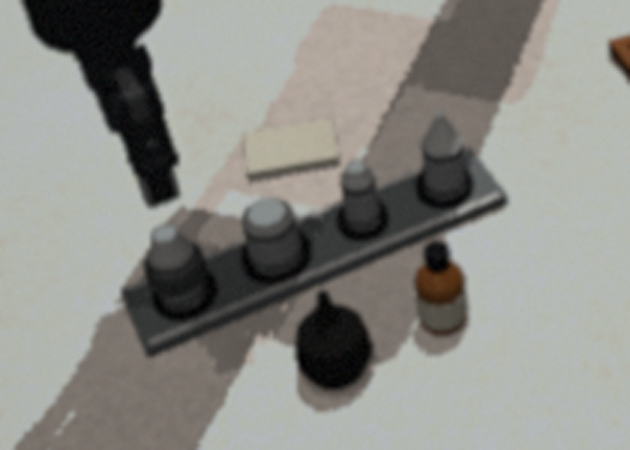

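```bash
python3 -c "
from h import *
s=r.state(); print(s['tcp_pos'],s['qvel'].round(3)); a=proj('scene',[s['tcp_pos'],[571.6,-348.9,79]]); print((a-[90,180])*3)
go(571.6,-348.9,28)"
```

```text
[ 574.93118019 -345.39983216  138.32513388] [-0.024 -0.015  0.031 -0.018  0.005 -0.061]
[[151.09863176 173.1001617 ]
 [163.94180281 232.80953891]]
t 4.7 tool shift mm [ -3.4  -3.8 110.3] rows units [-0.17 -0.19  5.52] yawtooly deg 4.25 open 85.5 F [2.3 1.2 0. ]
```

Request:
{"fn": "jog_arm", "kwargs": {
  "steps": [-1,0,0,0,0,0,0,-1,0,0,1,0,0,0,-1,0,0,1,0,0,0,-1,0,0,1,0,0,0,-1,0,0,1,0,0,0,-1,0,0,0.8,0,0,0,-1,0,0,0.5,0,0,0,-1,0,0,0.25,0,0,0,-1,0,0,0,0,0,0,-1,0,0,0,0,0,0]
}}

```text
t: 5.7
tcp_pos: [572.1, -348.8, 29.0]
orientation: [2.136, 2.301, 0.0]
ft_force: [-0.7, -0.8, 0.8]
opening: 85.2
finger_force: 0.0
```

```bash
python3 -c "
from h import *
p,d=snap('scene','s2.png'); cv2.imwrite('pics/s2c.png',cv2.resize(p[180:330,90:300,::-1],None,fx=3,fy=3,interpolation=2))
go(571.6,-348.9,28)"
```

```text
t 5.8 tool shift mm [-0.  -0.6  1.3] rows units [-0.   -0.03  0.06] yawtooly deg 4.27 open 85.3 F [ 0.1  0.1 -1.1]
```

View pics/s2c.png

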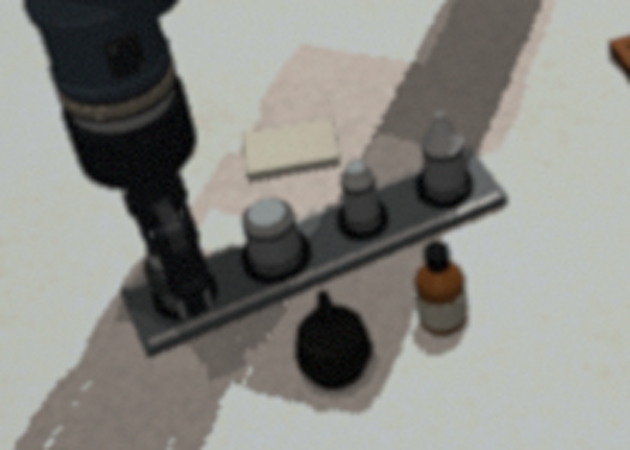

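The gripper (crop ~(185,260)) straddles the collared objective, with clear space to its neighbour. Closing now.

Request:
{"fn": "jog_arm", "kwargs": {
  "steps": [1,0,0,0.05,0,0,0,1,0,0,0,0,0,0,1,0,0,0,0,0,0,1,0,0,0,0,0,0,1,0,0,0,0,0,0,1,0,0,0,0,0,0,1,0,0,0,0,0,0,1,0,0,0,0,0,0]
}}

```text
t: 6.55
tcp_pos: [572.0, -348.5, 27.9]
orientation: [2.137, 2.302, 0.0]
ft_force: [1.3, 0.7, 5.7]
opening: 40.8
finger_force: 40.7
```

Request:
{"fn": "jog_arm", "kwargs": {
  "steps": [1,0,0,-0.25,0,0,0,1,0,0,-0.5,0,0,0,1,0,0,-0.8,0,0,0,1,0,0,-1,0,0,0,1,0,0,-1,0,0,0,1,0,0,-1,0,0,0,1,0,0,-0.5,0,0,0,1,0,0,0,0,0,0,1,0,0,0,0,0,0]
}}

```text
t: 7.45
tcp_pos: [571.3, -348.1, 128.2]
orientation: [-2.137, -2.302, 0.0]
ft_force: [-0.7, -0.9, -2.4]
opening: 40.3
finger_force: 40.7
```

```bash
python3 -c "
from h import *
go(499,311.5,120)"
```

```text
t 7.5 tool shift mm [663.1 -23.    8.5] rows units [33.16 -1.15  0.42] yawtooly deg 4.27 open 40.3 F [-0.7 -0.9 -2.4]
```

Request:
{"fn": "jog_arm", "kwargs": {
  "steps": [1,0.3,-0.03,0,0,0,0,1,0.6,-0.03,0,0,0,0,1,1,-0.04,0,0,0,0,1,1,-0.04,0,0,0,0,1,1,-0.03,0,0,0,0,1,1,-0.04,0,0,0,0,1,1,-0.03,0,0,0,0,1,1,-0.04,0,0,0,0,1,1,-0.03,0,0,0,0,1,1,-0.04,0,0,0,0,1,1,-0.03,0,0,0,0,1,1,-0.04,0,0,0,0,1,1,-0.03,0,0,0,0,1,1,-0.04,0,0,0,0,1,1,-0.03,0,0,0,0,1,1,-0.04,0,0,0,0,1,1,-0.03,0,0,0,0,1,1,-0.04,0,0,0,0,1,1,-0.03,0,0,0,0,1,1,-0.04,0,0,0,0]
}}

```text
t: 9.45
tcp_pos: [529.2, 29.1, 128.4]
orientation: [2.137, 2.302, 0.0]
ft_force: [0.7, -0.6, -2.3]
opening: 40.6
finger_force: 40.7
```

Request:
{"fn": "jog_arm", "kwargs": {
  "steps": [1,1,-0.03,0,0,0,0,1,1,-0.03,0,0,0,0,1,1,-0.04,0,0,0,0,1,1,-0.04,0,0,0,0,1,1,-0.03,0,0,0,0,1,1,-0.04,0,0,0,0,1,1,-0.03,0,0,0,0,1,1,-0.04,0,0,0,0,1,1,-0.03,0,0,0,0,1,1,-0.04,0,0,0,0,1,1,-0.03,0,0,0,0,1,1,-0.04,0,0,0,0,1,1,-0.03,0,0,0,0,1,0.7,0,0,0,0,0,1,0.4,0,0,0,0,0,1,0.16,0,0,0,0,0,1,0,0,0,0,0,0,1,0,0,0,0,0,0]
}}

```text
t: 11.25
tcp_pos: [499.3, 310.7, 128.2]
orientation: [2.138, 2.302, -0.001]
ft_force: [-0.2, -0.8, -2.2]
opening: 40.9
finger_force: 40.7
```

```bash
python3 -c "
from h import *
p,d=snap('scene','s3.png'); cv2.imwrite('pics/s3c.png',cv2.resize(p[80:280,230:430,::-1],None,fx=3,fy=3,interpolation=2))
go(499,311.5,20)"
```

```text
t 11.3 tool shift mm [  1.   -0.3 108.3] rows units [ 0.05 -0.01  5.41] yawtooly deg 4.22 open 40.5 F [-0.7 -0.5 -1.5]
```

View pics/s3c.png

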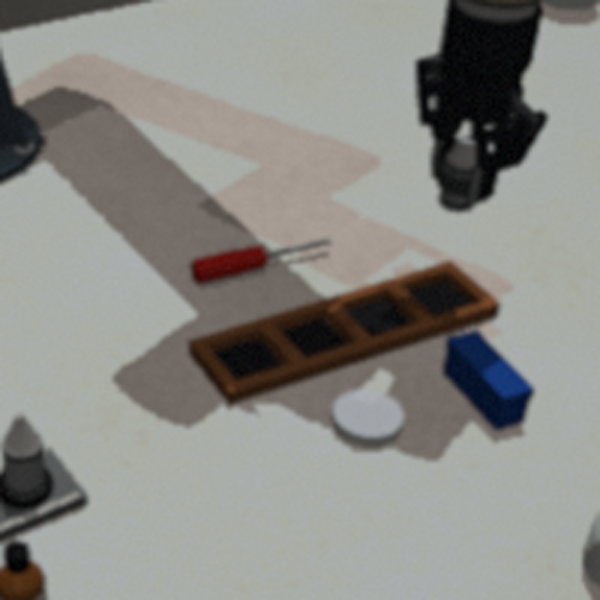

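Request:
{"fn": "jog_arm", "kwargs": {
  "steps": [1,0.04,0,0.5,0,0,0,1,0,0,1,0,0,0,1,0,0,1,0,0,0,1,0,0,1,0,0,0,1,0,0,0.9,0,0,0,1,0,0,0.6,0,0,0,1,0,0,0.25,0,0,0,1,0,0,0.1,0,0,0,1,0,0,0,0,0,0,1,0,0,0,0,0,0]
}}

```text
t: 12.3
tcp_pos: [499.9, 312.3, 22.1]
orientation: [2.137, 2.302, 0.002]
ft_force: [0.4, -0.4, -2.1]
opening: 40.8
finger_force: 40.7
```

```bash
python3 -c "
from h import *
go(499,311.5,18.9)
for u,v in((193,265),(265,255),(330,242)): print(at_z('scene',230+u/3,80+v/3,8).round())
p,d=snap('scene','s4.png'); cv2.imwrite('pics/s4c.png',cv2.resize(p[130:230,280:430,::-1],None,fx=4,fy=4,interpolation=2))"
```

```text
t 12.3 tool shift mm [-0.8 -0.9  3.2] rows units [-0.04 -0.05  0.16] yawtooly deg 4.27 open 40.8 F [ 0.4 -0.4 -2.1]
[345. 130.   8.]
[362. 202.   8.]
[372. 273.   8.]
```

View pics/s4c.png

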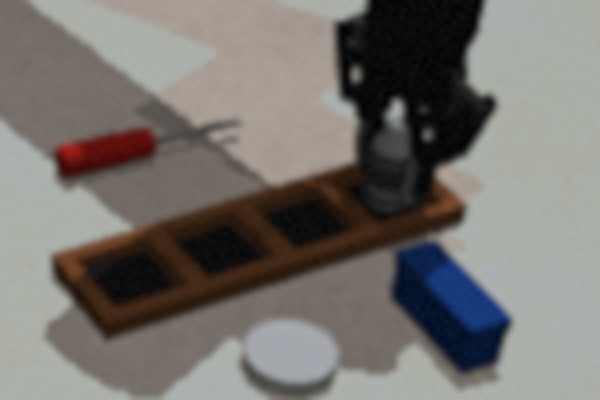

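The collared objective is inside the leftmost pocket (crop ~(390,190)), about 3 mm above the floor; the screwdriver is well clear.

Request:
{"fn": "jog_arm", "kwargs": {
  "steps": [1,0,0,0.05,0,0,0,1,0,0,0.05,0,0,0,1,0,0,0.04,0,0,0,1,0,0,0,0,0,0,1,0,0,0,0,0,0]
}}

```text
t: 12.85
tcp_pos: [499.4, 312.2, 18.9]
orientation: [2.137, 2.303, 0.001]
ft_force: [-0.9, -0.6, 3.0]
opening: 40.8
finger_force: 41.0
```

Request:
{"fn": "jog_arm", "kwargs": {
  "steps": [-0.5,0,0,0,0,0,0,-0.5,0,0,0,0,0,0,-0.5,0,0,0,0,0,0,-0.5,0,0,0,0,0,0,-0.5,0,0,-0.3,0,0,0,-0.5,0,0,-0.8,0,0,0,-0.5,0,0,-1,0,0,0,-0.5,0,0,-1,0,0,0,-0.5,0,0,-1,0,0,0,-0.5,0,0,-1,0,0,0,-0.5,0,0,-0.5,0,0,0,-0.5,0,0,0,0,0,0,-0.5,0,0,0,0,0,0]
}}

```text
t: 14.15
tcp_pos: [498.9, 312.0, 130.2]
orientation: [-2.137, -2.303, 0.001]
ft_force: [-0.1, 0.2, 0.4]
opening: 64.0
finger_force: 0.0
```

```bash
python3 -c "
from h import *
go(566.4,-279.1,130)
p,d=snap('scene','s5.png'); cv2.imwrite('pics/s5c.png',cv2.resize(p[130:230,280:430,::-1],None,fx=4,fy=4,interpolation=2))"
```

```text
t 14.2 tool shift mm [-5.944e+02  2.330e+01  3.000e-01] rows units [-2.972e+01  1.170e+00  2.000e-02] yawtooly deg 4.27 open 64.0 F [-0.1  0.2  0.4]
```

View pics/s5c.png

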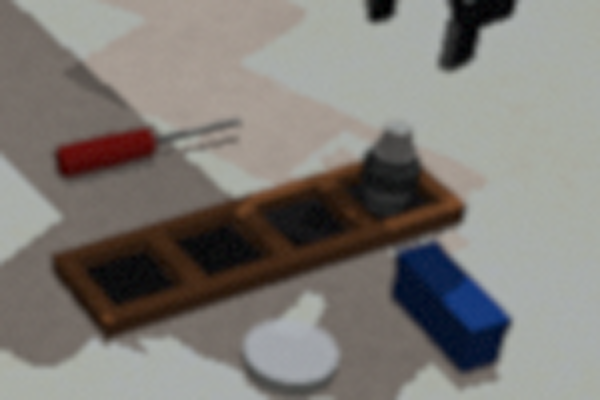

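The collared objective stands upright in the leftmost pocket (crop ~(390,170)), and the gripper is clear. Next is short.

Request:
{"fn": "jog_arm", "kwargs": {
  "steps": [-0.5,-0.5,0.04,0,0,0,0,-0.5,-1,0.04,0,0,0,0,-0.5,-1,0.04,0,0,0,0,-0.5,-1,0.04,0,0,0,0,-0.5,-1,0.04,0,0,0,0,-0.5,-1,0.04,0,0,0,0,-0.5,-1,0.04,0,0,0,0,-0.5,-1,0.04,0,0,0,0,-0.5,-1,0.04,0,0,0,0,-0.5,-1,0.04,0,0,0,0,-0.5,-1,0.04,0,0,0,0,-0.5,-1,0.04,0,0,0,0,-0.5,-1,0.04,0,0,0,0,-0.5,-1,0.04,0,0,0,0,-0.5,-1,0.04,0,0,0,0,-0.5,-1,0.04,0,0,0,0,-0.5,-1,0.04,0,0,0,0,-0.5,-1,0.04,0,0,0,0,-0.5,-1,0.04,0,0,0,0,-0.5,-1,0.04,0,0,0,0]
}}

```text
t: 16.2
tcp_pos: [543.4, -76.9, 129.6]
orientation: [-2.136, -2.301, 0.002]
ft_force: [-0.4, 0.0, -0.2]
opening: 63.9
finger_force: 0.0
```

Request:
{"fn": "jog_arm", "kwargs": {
  "steps": [-0.5,-1,0.04,0,0,0,0,-0.5,-1,0.04,0,0,0,0,-0.5,-1,0.04,0,0,0,0,-0.5,-1,0.04,0,0,0,0,-0.5,-1,0.04,0,0,0,0,-0.5,-1,0.04,0,0,0,0,-0.5,-1,0.04,0,0,0,0,-0.5,-1,0.04,0,0,0,0,-0.5,-1,0.04,0,0,0,0,-0.5,-0.8,0,0,0,0,0,-0.5,-0.42,0,0,0,0,0,-0.5,0,0,0,0,0,0,-0.5,0,0,0,0,0,0]
}}

```text
t: 17.5
tcp_pos: [566.3, -278.4, 130.3]
orientation: [-2.136, -2.302, -0.0]
ft_force: [0.2, -0.1, 0.0]
opening: 64.1
finger_force: 0.0
```

```bash
python3 -c "
from h import *
go(566.4,-279.1,28)"
```

```text
t 17.5 tool shift mm [-9.000e-01  1.000e-01  1.023e+02] rows units [-0.04  0.    5.12] yawtooly deg 4.27 open 64.1 F [ 0.2 -0.1  0. ]
```

Request:
{"fn": "jog_arm", "kwargs": {
  "steps": [-0.5,-0.04,0,0.6,0,0,0,-0.5,0,0,1,0,0,0,-0.5,0,0,1,0,0,0,-0.5,0,0,1,0,0,0,-0.5,0,0,0.8,0,0,0,-0.5,0,0,0.5,0,0,0,-0.5,0,0,0.2,0,0,0,-0.5,0,0,0,0,0,0,-0.5,0,0,0,0,0,0,1,0,0,0,0,0,0,1,0,0,0,0,0,0,1,0,0,0,0,0,0,1,0,0,0,0,0,0,1,0,0,0,0,0,0,1,0,0,0,0,0,0]
}}

```text
t: 19.0
tcp_pos: [567.2, -280.2, 29.6]
orientation: [2.136, 2.301, 0.0]
ft_force: [-0.5, -0.9, 5.7]
opening: 36.4
finger_force: 40.4
```

Request:
{"fn": "jog_arm", "kwargs": {
  "steps": [1,0,0,-0.25,0,0,0,1,0,0,-0.5,0,0,0,1,0,0,-0.8,0,0,0,1,0,0,-1,0,0,0,1,0,0,-1,0,0,0,1,0,0,-1,0,0,0,1,0,0,-0.5,0,0,0,1,0,0,0,0,0,0,1,0,0,0,0,0,0]
}}

```text
t: 19.9
tcp_pos: [566.4, -279.5, 129.5]
orientation: [-2.137, -2.302, 0.0]
ft_force: [-0.2, 0.3, -2.3]
opening: 36.8
finger_force: 40.2
```

```bash
python3 -c "
from h import *
go(497.8,241.5,120)"
```

```text
t 19.9 tool shift mm [524.7 -29.6   9.6] rows units [26.23 -1.48  0.48] yawtooly deg 4.27 open 36.8 F [-0.2  0.3 -2.3]
```

Request:
{"fn": "jog_arm", "kwargs": {
  "steps": [1,0.3,-0.06,0,0,0,0,1,0.6,-0.06,0,0,0,0,1,1,-0.06,0,0,0,0,1,1,-0.06,0,0,0,0,1,1,-0.06,0,0,0,0,1,1,-0.06,0,0,0,0,1,1,-0.06,0,0,0,0,1,1,-0.06,0,0,0,0,1,1,-0.06,0,0,0,0,1,1,-0.06,0,0,0,0,1,1,-0.06,0,0,0,0,1,1,-0.06,0,0,0,0,1,1,-0.06,0,0,0,0,1,1,-0.06,0,0,0,0,1,1,-0.06,0,0,0,0,1,1,-0.06,0,0,0,0,1,1,-0.06,0,0,0,0,1,1,-0.06,0,0,0,0,1,1,-0.06,0,0,0,0,1,1,-0.06,0,0,0,0]
}}

```text
t: 21.9
tcp_pos: [514.1, 97.0, 129.7]
orientation: [2.137, 2.303, 0.0]
ft_force: [0.8, 0.1, -1.9]
opening: 36.5
finger_force: 40.2
```

Request:
{"fn": "jog_arm", "kwargs": {
  "steps": [1,1,-0.05,0,0,0,0,1,1,-0.05,0,0,0,0,1,1,-0.05,0,0,0,0,1,1,-0.05,0,0,0,0,1,1,-0.04,0,0,0,0,1,1,-0.04,0,0,0,0,1,0.7,0,0,0,0,0,1,0.4,0,0,0,0,0,1,0.23,0,0,0,0,0,1,0,0,0,0,0,0,1,0,0,0,0,0,0,1,0,0,0,0,0,0]
}}

```text
t: 23.1
tcp_pos: [498.3, 240.5, 129.5]
orientation: [2.138, 2.302, -0.0]
ft_force: [0.5, 0.2, -1.8]
opening: 36.9
finger_force: 40.2
```

```bash
python3 -c "
from h import *
go(497.8,241.5,22)"
```

```text
t 23.1 tool shift mm [  1.   -0.4 107.5] rows units [ 0.05 -0.02  5.37] yawtooly deg 4.21 open 36.9 F [ 0.5  0.2 -1.8]
```

Request:
{"fn": "jog_arm", "kwargs": {
  "steps": [1,0.03,0,0.5,0,0,0,1,0,0,1,0,0,0,1,0,0,1,0,0,0,1,0,0,1,0,0,0,1,0,0,0.9,0,0,0,1,0,0,0.6,0,0,0,1,0,0,0.25,0,0,0,1,0,0,0.1,0,0,0,1,0,0,0,0,0,0,1,0,0,0,0,0,0]
}}

```text
t: 24.1
tcp_pos: [498.6, 242.0, 23.2]
orientation: [2.137, 2.302, 0.002]
ft_force: [0.6, -0.0, -1.5]
opening: 37.0
finger_force: 40.2
```

```bash
python3 -c "
from h import *
go(497.8,241.5,19.5)"
```

```text
t 24.1 tool shift mm [-0.4 -0.9  3.7] rows units [-0.02 -0.04  0.18] yawtooly deg 4.27 open 37.0 F [ 0.6 -0.  -1.5]
```

Request:
{"fn": "jog_arm", "kwargs": {
  "steps": [1,0,0,0.05,0,0,0,1,0,0,0.05,0,0,0,1,0,0,0.04,0,0,0,1,0,0,0,0,0,0,1,0,0,0,0,0,0]
}}

```text
t: 24.6
tcp_pos: [498.4, 241.9, 20.6]
orientation: [2.137, 2.302, 0.001]
ft_force: [-2.2, 0.2, 5.6]
opening: 37.0
finger_force: 40.8
```

Request:
{"fn": "jog_arm", "kwargs": {
  "steps": [-0.5,0,0,0,0,0,0,-0.5,0,0,0,0,0,0,-0.5,0,0,0,0,0,0,-0.5,0,0,0,0,0,0,-0.5,0,0,-0.3,0,0,0,-0.5,0,0,-0.8,0,0,0,-0.5,0,0,-1,0,0,0,-0.5,0,0,-1,0,0,0,-0.5,0,0,-1,0,0,0,-0.5,0,0,-1,0,0,0,-0.5,0,0,-0.5,0,0,0,-0.5,0,0,0,0,0,0,-0.5,0,0,0,0,0,0]
}}

```text
t: 25.9
tcp_pos: [497.7, 241.7, 131.4]
orientation: [-2.137, -2.302, 0.001]
ft_force: [0.3, 0.1, -0.6]
opening: 63.9
finger_force: 0.0
```

```bash
python3 -c "
from h import *
go(561.2,-209.3,130)
p,d=snap('scene','s6.png'); cv2.imwrite('pics/s6c.png',np.hstack([cv2.resize(p[y:y+100,x:x+130,::-1],None,fx=3,fy=3,interpolation=2) for x,y in((285,130),(130,190))]))"
```

```text
t 25.9 tool shift mm [-454.5   29.7    1.5] rows units [-22.72   1.49   0.07] yawtooly deg 4.27 open 63.9 F [ 0.3  0.1 -0.6]
```

View pics/s6c.png

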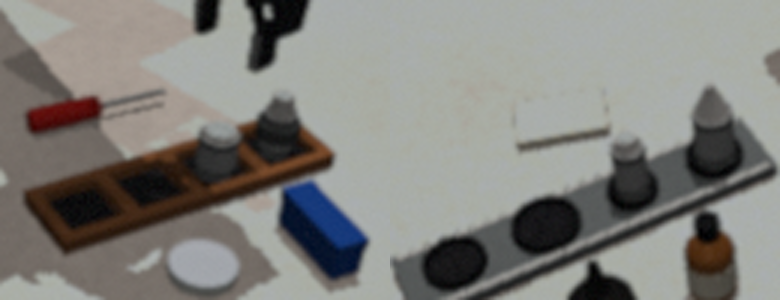

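Short stands upright in the second pocket (left half, ~(217,150)); slim (630,170) and long (712,130) are still on the rail. Next is slim.

Request:
{"fn": "jog_arm", "kwargs": {
  "steps": [-0.5,-0.5,0.06,0,0,0,0,-0.5,-1,0.06,0,0,0,0,-0.5,-1,0.06,0,0,0,0,-0.5,-1,0.06,0,0,0,0,-0.5,-1,0.06,0,0,0,0,-0.5,-1,0.06,0,0,0,0,-0.5,-1,0.06,0,0,0,0,-0.5,-1,0.06,0,0,0,0,-0.5,-1,0.06,0,0,0,0,-0.5,-1,0.06,0,0,0,0,-0.5,-1,0.06,0,0,0,0,-0.5,-1,0.06,0,0,0,0,-0.5,-1,0.06,0,0,0,0,-0.5,-1,0.06,0,0,0,0,-0.5,-1,0.06,0,0,0,0,-0.5,-1,0.06,0,0,0,0,-0.5,-1,0.06,0,0,0,0,-0.5,-1,0.06,0,0,0,0,-0.5,-1,0.06,0,0,0,0,-0.5,-1,0.06,0,0,0,0]
}}

```text
t: 27.95
tcp_pos: [550.2, -146.6, 130.6]
orientation: [-2.136, -2.301, 0.001]
ft_force: [-0.5, -0.2, 0.0]
opening: 63.6
finger_force: 0.0
```

Request:
{"fn": "jog_arm", "kwargs": {
  "steps": [-0.5,-1,0.1,0,0,0,0,-0.5,-1,0.1,0,0,0,0,-0.5,-0.8,0.09,0,0,0,0,-0.5,-0.42,0,0,0,0,0,-0.5,0,0,0,0,0,0,-0.5,0,0,0,0,0,0,-0.5,0,0,0,0,0,0]
}}

```text
t: 28.65
tcp_pos: [561.3, -208.1, 131.6]
orientation: [-2.135, -2.303, 0.0]
ft_force: [-0.3, 0.4, -0.3]
opening: 64.0
finger_force: 0.0
```

```bash
python3 -c "
from h import *
go(561.2,-209.3,28.5)"
```

```text
t 28.6 tool shift mm [-1.300e+00 -1.000e-01  1.031e+02] rows units [-0.06 -0.    5.16] yawtooly deg 4.32 open 64.0 F [-0.3  0.4 -0.3]
```

Request:
{"fn": "jog_arm", "kwargs": {
  "steps": [-0.5,-0.05,0,0.6,0,0,0,-0.5,0,0,1,0,0,0,-0.5,0,0,1,0,0,0,-0.5,0,0,1,0,0,0,-0.5,0,0,0.8,0,0,0,-0.5,0,0,0.5,0,0,0,-0.5,0,0,0.23,0,0,0,-0.5,0,0,0,0,0,0,-0.5,0,0,0,0,0,0,1,0,0,0,0,0,0,1,0,0,0,0,0,0,1,0,0,0,0,0,0,1,0,0,0,0,0,0,1,0,0,0,0,0,0,1,0,0,0,0,0,0,1,0,0,0,0,0,0]
}}

```text
t: 30.25
tcp_pos: [562.1, -210.4, 29.9]
orientation: [2.136, 2.302, 0.0]
ft_force: [-0.5, -0.6, 5.0]
opening: 25.0
finger_force: 39.3
```

Opening is 25 mm, which fits slim. Lifting.

Request:
{"fn": "jog_arm", "kwargs": {
  "steps": [1,0,0,-0.25,0,0,0,1,0,0,-0.5,0,0,0,1,0,0,-0.8,0,0,0,1,0,0,-1,0,0,0,1,0,0,-1,0,0,0,1,0,0,-1,0,0,0,1,0,0,-0.5,0,0,0,1,0,0,0,0,0,0,1,0,0,0,0,0,0]
}}

```text
t: 31.15
tcp_pos: [561.3, -209.9, 129.8]
orientation: [-2.137, -2.302, 0.0]
ft_force: [-0.3, -0.7, -1.3]
opening: 25.1
finger_force: 39.3
```

```bash
python3 -c "
from h import *
go(496.6,171.5,120)"
```

```text
t 31.1 tool shift mm [385.1 -36.1  10. ] rows units [19.26 -1.81  0.5 ] yawtooly deg 4.27 open 25.1 F [-0.3 -0.7 -1.3]
```

Request:
{"fn": "jog_arm", "kwargs": {
  "steps": [1,0.3,-0.09,0,0,0,0,1,0.6,-0.09,0,0,0,0,1,1,-0.09,0,0,0,0,1,1,-0.09,0,0,0,0,1,1,-0.09,0,0,0,0,1,1,-0.09,0,0,0,0,1,1,-0.09,0,0,0,0,1,1,-0.09,0,0,0,0,1,1,-0.09,0,0,0,0,1,1,-0.09,0,0,0,0,1,1,-0.09,0,0,0,0,1,1,-0.09,0,0,0,0,1,1,-0.09,0,0,0,0,1,1,-0.09,0,0,0,0,1,1,-0.09,0,0,0,0,1,1,-0.09,0,0,0,0,1,1,-0.09,0,0,0,0,1,1,-0.09,0,0,0,0,1,1,-0.09,0,0,0,0,1,0.8,-0.09,0,0,0,0]
}}

```text
t: 33.15
tcp_pos: [496.5, 162.5, 130.3]
orientation: [-2.135, -2.304, -0.0]
ft_force: [-0.5, 0.4, -1.0]
opening: 24.9
finger_force: 39.3
```

Request:
{"fn": "jog_arm", "kwargs": {
  "steps": [1,0.4,0,0,0,0,0,1,0.16,0,0,0,0,0,1,0,0,0,0,0,0,1,0,0,0,0,0,0,1,0,0,0,0,0,0]
}}

```text
t: 33.65
tcp_pos: [497.3, 170.7, 130.1]
orientation: [2.138, 2.302, -0.0]
ft_force: [0.5, -0.2, -1.1]
opening: 24.5
finger_force: 39.3
```

```bash
python3 -c "
from h import *
go(496.6,171.5,22)"
```

```text
t 33.6 tool shift mm [  0.8  -0.6 108.1] rows units [ 0.04 -0.03  5.41] yawtooly deg 4.22 open 24.5 F [ 0.5 -0.2 -1.1]
```

Request:
{"fn": "jog_arm", "kwargs": {
  "steps": [1,0.02,-0.02,0.5,0,0,0,1,0,0,1,0,0,0,1,0,0,1,0,0,0,1,0,0,1,0,0,0,1,0,0,0.9,0,0,0,1,0,0,0.6,0,0,0,1,0,0,0.25,0,0,0,1,0,0,0.12,0,0,0,1,0,0,0,0,0,0,1,0,0,0.05,0,0,0,1,0,0,0.05,0,0,0,1,0,0,0,0,0,0,1,0,0,0,0,0,0]
}}

```text
t: 34.95
tcp_pos: [496.8, 171.8, 21.0]
orientation: [2.137, 2.302, 0.001]
ft_force: [-0.0, 0.6, -1.8]
opening: 24.9
finger_force: 39.3
```

Request:
{"fn": "jog_arm", "kwargs": {
  "steps": [1,0,0,0.04,0,0,0,1,0,0,0,0,0,0,1,0,0,0,0,0,0]
}}

```text
t: 35.25
tcp_pos: [496.9, 171.8, 20.9]
orientation: [2.137, 2.302, 0.001]
ft_force: [-2.0, -0.3, 6.6]
opening: 25.1
finger_force: 40.1
```

Contact. Releasing and lifting.

Request:
{"fn": "jog_arm", "kwargs": {
  "steps": [-0.5,0,0,0,0,0,0,-0.5,0,0,0,0,0,0,-0.5,0,0,0,0,0,0,-0.5,0,0,0,0,0,0,-0.5,0,0,0,0,0,0,-0.5,0,0,-0.3,0,0,0,-0.5,0,0,-0.8,0,0,0,-0.5,0,0,-1,0,0,0,-0.5,0,0,-1,0,0,0,-0.5,0,0,-1,0,0,0,-0.5,0,0,-1,0,0,0,-0.5,0,0,-0.7,0,0,0,-0.5,0,0,0,0,0,0,-0.5,0,0,0,0,0,0]
}}

```text
t: 36.65
tcp_pos: [496.6, 171.7, 136.1]
orientation: [2.137, 2.302, 0.0]
ft_force: [0.5, 0.3, -0.0]
opening: 64.0
finger_force: 0.0
```

```bash
python3 -c "
from h import *
go(556,-139.5,130)
p,d=snap('scene','s7.png'); cv2.imwrite('pics/s7c.png',np.hstack([cv2.resize(p[y:y+100,x:x+130,::-1],None,fx=3,fy=3,interpolation=2) for x,y in((285,130),(130,190))]))"
```

```text
t 36.6 tool shift mm [-314.8   36.1    6.1] rows units [-15.74   1.81   0.3 ] yawtooly deg 4.27 open 64.0 F [ 0.5  0.3 -0. ]
```

View pics/s7c.png

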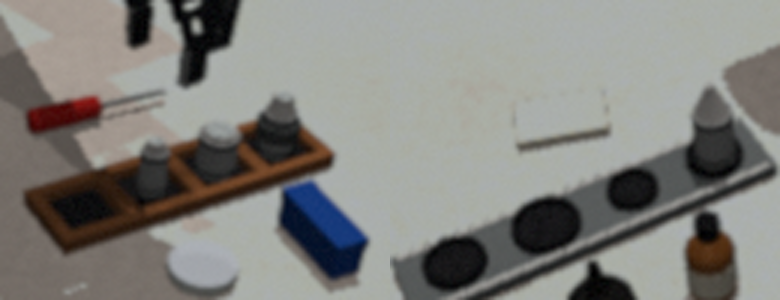

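Slim stands upright in the third pocket (left half, ~(153,170)). Only long (right half, (712,130)) remains.

Request:
{"fn": "jog_arm", "kwargs": {
  "steps": [-0.5,-0.5,0.12,0,0,0,0,-0.5,-1,0.12,0,0,0,0,-0.5,-1,0.12,0,0,0,0,-0.5,-1,0.12,0,0,0,0,-0.5,-1,0.12,0,0,0,0,-0.5,-1,0.12,0,0,0,0,-0.5,-1,0.12,0,0,0,0,-0.5,-1,0.12,0,0,0,0,-0.5,-1,0.12,0,0,0,0,-0.5,-1,0.12,0,0,0,0,-0.5,-1,0.12,0,0,0,0,-0.5,-1,0.12,0,0,0,0,-0.5,-1,0.12,0,0,0,0,-0.5,-1,0.12,0,0,0,0,-0.5,-1,0.12,0,0,0,0,-0.5,-0.8,0,0,0,0,0,-0.5,-0.44,0,0,0,0,0,-0.5,0,0,0,0,0,0,-0.5,0,0,0,0,0,0,-0.5,0,0,0,0,0,0]
}}

```text
t: 38.7
tcp_pos: [555.6, -138.6, 135.8]
orientation: [-2.136, -2.303, 0.0]
ft_force: [0.9, -0.4, -0.1]
opening: 64.3
finger_force: 0.0
```

```bash
python3 -c "
from h import *
go(556,-139.5,29)"
```

```text
t 38.7 tool shift mm [ -1.    0.4 106.8] rows units [-0.05  0.02  5.34] yawtooly deg 4.32 open 64.3 F [ 0.9 -0.4 -0.1]
```

Request:
{"fn": "jog_arm", "kwargs": {
  "steps": [-0.5,-0.04,0,0.6,0,0,0,-0.5,0,0,1,0,0,0,-0.5,0,0,1,0,0,0,-0.5,0,0,1,0,0,0,-0.5,0,0,0.9,0,0,0,-0.5,0,0,0.6,0,0,0,-0.5,0,0,0.26,0,0,0,-0.5,0,0,0,0,0,0,-0.5,0,0,0,0,0,0,1,0,0,0,0,0,0,1,0,0,0,0,0,0,1,0,0,0,0,0,0,1,0,0,0,0,0,0,1,0,0,0,0,0,0,1,0,0,0,0,0,0,1,0,0,0,0,0,0]
}}

```text
t: 40.3
tcp_pos: [556.8, -140.6, 29.7]
orientation: [2.136, 2.301, 0.001]
ft_force: [0.1, 0.3, 6.4]
opening: 31.1
finger_force: 39.5
```

Request:
{"fn": "jog_arm", "kwargs": {
  "steps": [1,0,0,-0.25,0,0,0,1,0,0,-0.5,0,0,0,1,0,0,-0.8,0,0,0,1,0,0,-1,0,0,0,1,0,0,-1,0,0,0,1,0,0,-1,0,0,0,1,0,0,-0.5,0,0,0,1,0,0,0,0,0,0,1,0,0,0,0,0,0]
}}

```text
t: 41.2
tcp_pos: [555.6, -140.1, 129.3]
orientation: [-2.136, -2.302, 0.001]
ft_force: [0.3, 0.1, -2.9]
opening: 30.7
finger_force: 39.8
```

```bash
python3 -c "
from h import *
go(495.4,101.5,120)"
```

```text
t 41.2 tool shift mm [245.4 -42.    9.5] rows units [12.27 -2.1   0.47] yawtooly deg 4.27 open 30.7 F [ 0.3  0.1 -2.9]
```

Request:
{"fn": "jog_arm", "kwargs": {
  "steps": [1,0.3,-0.18,0,0,0,0,1,0.6,-0.18,0,0,0,0,1,1,-0.18,0,0,0,0,1,1,-0.18,0,0,0,0,1,1,-0.18,0,0,0,0,1,1,-0.18,0,0,0,0,1,1,-0.17,0,0,0,0,1,1,-0.17,0,0,0,0,1,1,-0.17,0,0,0,0,1,1,-0.17,0,0,0,0,1,1,-0.17,0,0,0,0,1,1,-0.17,0,0,0,0,1,0.8,0,0,0,0,0,1,0.4,0,0,0,0,0,1,0.17,0,0,0,0,0,1,0,0,0,0,0,0,1,0,0,0,0,0,0,1,0,0,0,0,0,0]
}}

```text
t: 43.0
tcp_pos: [496.1, 100.7, 129.7]
orientation: [2.138, 2.302, -0.0]
ft_force: [-0.5, 0.2, -2.2]
opening: 31.0
finger_force: 39.8
```

```bash
python3 -c "
from h import *
go(495.4,101.5,22)"
```

```text
t 43.0 tool shift mm [  0.9  -0.6 107.7] rows units [ 0.04 -0.03  5.38] yawtooly deg 4.22 open 31.0 F [-0.5  0.2 -2.2]
```

Request:
{"fn": "jog_arm", "kwargs": {
  "steps": [1,0.02,-0.02,0.5,0,0,0,1,0,0,1,0,0,0,1,0,0,1,0,0,0,1,0,0,1,0,0,0,1,0,0,0.9,0,0,0,1,0,0,0.6,0,0,0,1,0,0,0.25,0,0,0,1,0,0,0.1,0,0,0,1,0,0,0,0,0,0,1,0,0,0.04,0,0,0,1,0,0,0.04,0,0,0,1,0,0,0,0,0,0,1,0,0,0,0,0,0]
}}

```text
t: 44.3
tcp_pos: [495.7, 101.7, 21.4]
orientation: [2.137, 2.302, 0.001]
ft_force: [-0.2, 0.0, -3.1]
opening: 31.0
finger_force: 39.8
```

Request:
{"fn": "jog_arm", "kwargs": {
  "steps": [1,0,0,0.04,0,0,0,1,0,0,0,0,0,0,1,0,0,0,0,0,0]
}}

```text
t: 44.6
tcp_pos: [495.7, 101.7, 20.7]
orientation: [2.137, 2.302, 0.001]
ft_force: [0.2, 0.3, 3.0]
opening: 31.1
finger_force: 40.3
```

Request:
{"fn": "jog_arm", "kwargs": {
  "steps": [-0.5,0,0,0,0,0,0,-0.5,0,0,0,0,0,0,-0.5,0,0,0,0,0,0,-0.5,0,0,0,0,0,0,-0.5,0,0,0,0,0,0,-0.5,0,0,-0.3,0,0,0,-0.5,0,0,-0.8,0,0,0,-0.5,0,0,-1,0,0,0,-0.5,0,0,-1,0,0,0,-0.5,0,0,-1,0,0,0,-0.5,0,0,-1,0,0,0,-0.5,0,0,-1,0,0,0,-0.5,0,0,-0.6,0,0,0,-0.5,0,0,0,0,0,0,-0.5,0,0,0,0,0,0]
}}

```text
t: 46.1
tcp_pos: [495.2, 101.7, 154.2]
orientation: [-2.137, -2.303, 0.0]
ft_force: [-0.3, 0.7, -0.3]
opening: 63.8
finger_force: 0.0
```

```bash
python3 -c "
from h import *
p,d=snap('scene','s8.png'); cv2.imwrite('pics/s8c.png',np.hstack([cv2.resize(p[y:y+100,x:x+130,::-1],None,fx=3,fy=3,interpolation=2) for x,y in((285,130),(130,190))]))"
```

```text
(no output)
```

View pics/s8c.png

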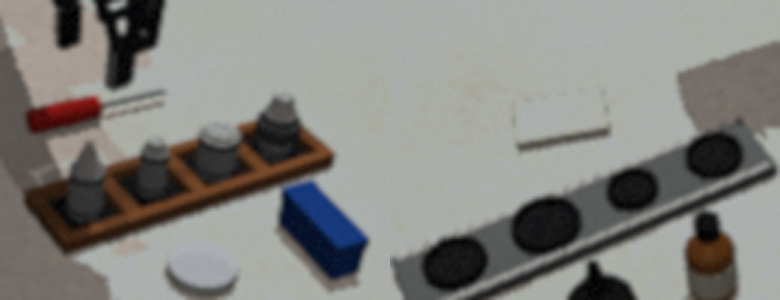

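All four stand upright in the tray (left half: long (87,185), slim (153,170), short (217,150), collared (278,130)). The caps are empty and the gripper is clear.

```bash
python3 -c "
from h import *
print(r.hand_in())"
```

```text
the job is handed in; nothing more can be done
None
```

All four objectives stand upright in the tray in reverse order (from the robot's left: collared, short, slim, long), each set down gently and released, and I handed the job in at about 46 s of the 106 s allowed.

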